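# Fit the right spacer in the fork bracket

### The arm

A 6-joint arm with a two-finger parallel gripper is mounted at the origin on the work surface. World frame = base frame: x ahead of the robot, y to its left, z up, the work surface at z = 0. Lengths are in mm, angles in rad, forces in N, time in s.
With the tool pointing down it reaches from about 275 to 750 mm from the base axis. Payload 10.2 kg.
Tool frame: the origin (TCP) lies midway between the tips of the shut fingers; the grasp point (between the pads) lies 19 mm behind it; z points along the fingers, y is the line along which they close (so a half turn about z gives the same grasp; the last joint's range is limited). The gripper opens to 85 mm and grips with 20 to 120 N. Pads are 22 mm wide; open, the fingers measure 114 mm over their backs; the gripper's body (76 mm by 85 mm) begins 54 mm behind the grasp point. The pads swing forward as they close: fully open they stand 13 mm farther back than shut.
Start: joints at [-1.349, 0.313, 1.498, -0, 1.331, -0.223], TCP at [225.884, -473.928, 231.294] pointing down, gripper open.
Joint ranges: [-2.94, 2.94], [-0.97, 2.17], [0.19, 2.56], [-1.23, 4.37], [0.02, 3.11], [-2.88, 2.88]. Speed limits (rad/s): [2.39, 2.39, 3.01, 3.14, 3.14, 3.14].

### API

Orientations are given as a unit quaternion [w, x, y, z].
In Python, from rig import ctrl gives the robot as it stands.
- The arm moves only by the tool send_rows, never from a script. Its argument "targets" is a list of rows, each an object with "offset": the shift along the world's x, y, z in cm, a list of three; "spin": the turn about the world's z in rad. A call has 1 to 8 rows; each row is the pose to reach, as a shift and turn from the pose commanded when the call began; what a row does not reach only later rows make up. A row lasts 1/12 s, in which the tool goes at most 41.7 mm and 7.16 degrees, less where a joint would pass 70% of its speed; a pose out of reach is approached as far as the arm can. A call with a gripper value outside its range is refused whole. "grip" is the opening, from 0 (shut) to 1 (fully open), set as the call begins (left out, the last holds). The fingers move at their own pace and stop on an object; "squeeze" is the grip in N (left out, the last holds). Time passes only in rows, so rows that repeat a pose let the fingers close. It gives the time, the measured TCP pose, the force, the opening and the grip force at its end, in the units of the state.
- ctrl.sense(): the state, without advancing time (a new reading comes with each control period).
- ctrl.capture(name): name is "side" or "top" or "wrist"; returns (picture, depth): 480x640x3 uint8, red, green, blue; 480x640 float32, mm along the optical axis (not along the pixel's ray), 0 where there is no reading.
- ctrl.calibration(name): a dict with "fx", "fy", "cx", "cy" (pixels), "view" (4x4, takes a point from world to camera coordinates); the wrist camera has in their place "mount" (4x4, takes a point from camera to tool coordinates, whose origin is the TCP and whose axes are the flange's). Camera axes: x right, y down, z forward; pixel columns grow to the right and rows downward; lengths in mm; the calibration is good to about 2 mm. The wrist camera is an equidistant fisheye: a pixel r from the principal point sees the ray r / f radians off the axis. A picture is of the moment at which its call begins: read the wrist's pose just before it. calibration takes no time and is no camera call.
- ctrl.finish_job(): hands the job in; it is judged then, once.
Trained networks look in the newest picture that a camera, given by its name, has taken for a name from the list of things; names that differ only in an ending like _2 or _b are one class to them, and where a whole thing is asked for, a point or a joint stands for the part that bears it (a point fixed in the world has none). Each returns a list of dicts, best first, with "conf" (0 to 1); they miss things now and then, are a little off and sometimes report something else, mostly with a low value. They report only what shows in the picture. A call takes as long as a camera call.
- ctrl.search_frame(camera, query): "box" ([left, top, right, bottom] in pixels, round what is visible of it).
- ctrl.place_of(camera, query): "uv" ([column, row] in pixels: a listed point, or the origin of a listed thing).
The state is a dict: "time_s": time; "joints": joint angles; "dq": joint speeds; "tau": joint torques, N m; "eef_pos": TCP position; "ee_rot": TCP orientation; "force": force on the tool from outside, world axes, zero at the start; "wrist_torque": the same for the moment, N m; "grip_width": opening from 0.0 (shut) to 1.0 (fully open); "grip_force": force on a finger pad.
Only numpy, scipy, OpenCV 4.12 (cv2) and the standard library are available. Lean on these libraries where they do the work, as an engineer would, in place of code of your own. Each camera call takes 0.05 s, during which the arm holds its last target. There are 200 camera calls.

### The job

Before the primed fork bracket is sprayed, its gap needs a spacer: of the three aluminium blocks standing on the bench, find the one that slides in snugly (one is too thick to go down, one would sit loose). Slide it down from above between the two cheeks until it stands upright on the bracket's base plate, about midway along the cheeks, and let go. Finish with the other two blocks standing upright on the bench.

Things in the scene. Friction and masses are not known exactly. Their poses are not given: they have to be found in the camera images.
- fork: Red-brown primed steel bracket, fixed. Base plate 150 x 140 mm, 10 thick, bare metal in the gap; on it two upright cheeks 64 long (x). Gap between them 33 wide (y), centred, open at both ends; inner faces parallel from 10 to 36 mm above the bench, then lips flare to a mouth 51 wide at 50 mm height (66 over the lips). Origin: centre of the underside, at bench height; x along the gap, y across it, z up.
- spacer_mid: Upright bare-aluminium slab standing on the bench, 56 mm wide (x), 90 tall (z), 30 thick (y), a dark 16 mm drilled spot low on each broad face; the middle one in thickness, which fits the 33 mm gap snugly. Loose, 0.33 to 0.53 kg. Origin: centre of its underside; z up. Which slab stands where changes.
- spacer_thin: Upright bare-aluminium slab standing on the bench, 56 mm wide (x), 90 tall (z), 20 thick (y), a dark 16 mm drilled spot low on each broad face; the thinnest of the three, loose in the gap. Loose, 0.2 to 0.35 kg. Origin: centre of its underside; z up. Which slab stands where changes.
- spacer_thick: Upright bare-aluminium slab standing on the bench, 56 mm wide (x), 90 tall (z), 40 thick (y), a dark 16 mm drilled spot low on each broad face; the thickest of the three, too thick to go down the gap. Loose, 0.4 to 0.7 kg. Origin: centre of its underside; z up. Which slab stands where changes.

How it is judged (in metres and radians):
At the end, for the whole second after the job is handed in: The 30 mm spacer stands upright (within 8 degrees) on the base plate between the cheeks, its underside within 5 mm of the plate, within 20 mm of the middle along the gap, and at rest; the 20 mm and 40 mm spacers stand upright (within 8 degrees) on the bench, at rest (z of spacer_mid in the frame of fork between 0.004 and 0.015 m and x of spacer_mid in the frame of fork between -0.02 and 0.02 m and y of spacer_mid in the frame of fork between -0.01 and 0.01 m and angle between the y axis of spacer_mid and the y axis of fork, either way round below 0.175 rad and angle between each of spacer_mid, spacer_thin, spacer_thick's own z axis and vertical below 0.15 rad and linear speed of each of spacer_mid, spacer_thin, spacer_thick below 0.02 m/s and height (world z) of spacer_thin between -0.006 and 0.006 m and height (world z) of spacer_thick between -0.006 and 0.006 m); the robot touches nothing.
It also fails if it takes over 38 s, if anything falls off the work surface, if the arm or the gripper's body presses on something with over 40 N, if the wrist force passes 120 N, or if a joint passes its speed limit or range.

## Working session

There is one attempt and no reset: what is moved stays moved. The work goes in short steps, Python scripts to look and compute and a tool call to move; the robot and the scene stay as the last step left them, time stands still between calls to the robot, and variables do not carry over. Pictures are saved under pics/ and viewed, at most 10 in all, crops included, and the job is handed in when it is done.

Besides the shell and the picture viewer there is one more tool, called after ">>>" by a JSON object that holds its "api" and its "payload". send_rows: Moves the arm, as the interface text tells. Its arguments: {"type":"object","properties":{"targets":{"type":"array"},"grip":{"type":"number"},"squeeze":{"type":"number"}},"required":["targets"]}

```bash
mkdir -p pics
cat > h.py <<'E'
import numpy as np, cv2
from rig import ctrl
def cloud(name):
    im,d=ctrl.capture(name); c=ctrl.calibration(name)
    v,u=np.mgrid[:480,:640]
    P=np.stack([(u-c['cx'])/c['fx']*d,(v-c['cy'])/c['fy']*d,d],-1)
    T=np.linalg.inv(np.array(c['view']))
    W=P@T[:3,:3].T+T[:3,3]; W[d==0]=np.nan
    return im,W
E
python3 - <<'E'
from h import *
ims=[]
for n in ("top","side"):
    im,W=cloud(n); ims.append(im)
    np.save(n,W)
    for q in ("fork","spacer_mid","spacer_thin","spacer_thick"):
        for r in ctrl.search_frame(n,q)[:3]: print(n,q,np.round(r['box']),round(r['conf'],2))
    if n=="top":
        m=((W[...,2]>82)&(W[...,2]<97)).astype(np.uint8)
        k,l,s,c=cv2.connectedComponentsWithStats(m)
        for i in range(1,k):
            if s[i,4]>60:
                p=W[l==i]; print('z90',s[i],cv2.minAreaRect(p[:,:2].astype(np.float32)),np.median(p,0).round(1))
        m=((W[...,2]>42)&(W[...,2]<56)).astype(np.uint8)
        k,l,s,c=cv2.connectedComponentsWithStats(m)
        for i in range(1,k):
            if s[i,4]>60:
                p=W[l==i]; print('z50',s[i],cv2.minAreaRect(p[:,:2].astype(np.float32)))
cv2.imwrite('pics/a.png',cv2.resize(cv2.cvtColor(np.hstack(ims),cv2.COLOR_RGB2BGR),(800,300)))
cv2.imwrite('pics/top.png',cv2.cvtColor(ims[0],cv2.COLOR_RGB2BGR))
E
```

```text
top fork [127. 215. 231. 320.] 0.67
top spacer_mid [463. 218. 495. 259.] 0.73
top spacer_thin [345. 173. 371. 219.] 0.73
top spacer_thick [377. 256. 405. 292.] 0.64
z90 [299  90  32  31 731] ((795.3123168945312, -3.0924453735351562), (54.6885986328125, 55.401737213134766), 66.73873901367188) [794.8  -2.7  85.1]
z90 [348 173  24  34 389] ((642.4376831054688, -80.46902465820312), (20.060083389282227, 56.122188568115234), 64.2397232055664) [641.7 -80.7  89.8]
z90 [473 220  22  35 629] ((559.4636840820312, -286.4677734375), (56.076904296875, 31.588401794433594), 3.724398374557495) [ 558.7 -285.7   90.1]
z90 [377 258  27  35 814] ((495.6316223144531, -129.7310791015625), (56.37700271606445, 40.232887268066406), 3.564147472381592) [ 495.5 -129.2   90.1]
z90 [ 35 321   9 159 320] ((293.0048828125, 455.5683288574219), (257.113525390625, 5.53009557723999), 5.469438076019287) [286.9 455.2  85. ]
z50 [299 112  34  19 121] ((776.0826416015625, -5.497991561889648), (25.948928833007812, 60.62590026855469), 7.550947189331055)
z50 [467 226  15  31  74] ((554.7532958984375, -273.2355651855469), (56.48039245605469, 16.028945922851562), 22.396465301513672)
z50 [149 241  23  35 245] ((531.1113891601562, 272.8490295410156), (15.345691680908203, 62.807350158691406), 62.50845718383789)
z50 [175 254  22  35 219] ((508.31829833984375, 226.1500244140625), (12.857439994812012, 63.393821716308594), 62.788490295410156)
z50 [ 44 321  11 159 635] ((288.0510559082031, 455.3451843261719), (267.85809326171875, 5.358640193939209), 5.794973373413086)
z50 [  0 369  23  66 730] ((286.5672912597656, 519.5635986328125), (108.59640502929688, 42.1702995300293), 5.6448259353637695)
side fork [261. 134. 346. 192.] 0.67
side spacer_mid [342. 333. 393. 398.] 0.76
side spacer_thin [379. 225. 415. 278.] 0.6
side spacer_thick [290. 254. 329. 316.] 0.78
```

View pics/a.png

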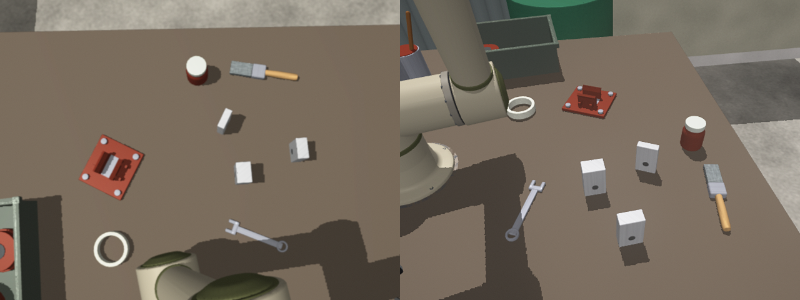

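View pics/top.png

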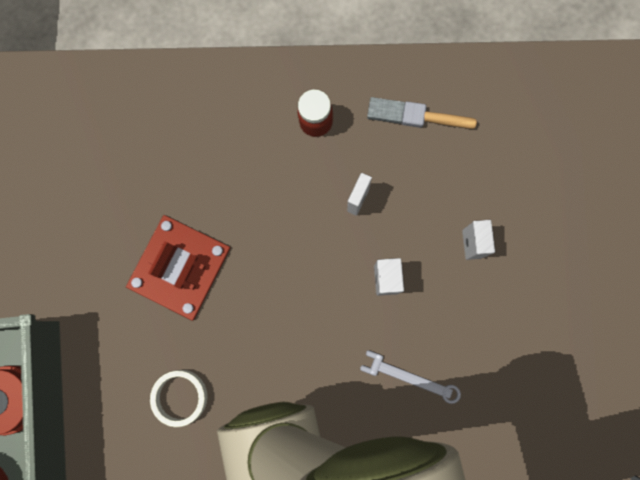

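The views agree with the networks. Mid spacer is the right-hand block, at top-view pixel (480,240). Thin is at (360,195), thick at (390,277) and the fork at (180,268).

Run:
```python
from h import *
from scipy.spatial.transform import Rotation as R
s=ctrl.sense(); q=s['ee_rot']; M=R.from_quat([q[1],q[2],q[3],q[0]]).as_matrix()
print(s['time_s'],s['eef_pos'],M.round(3),np.degrees(np.arctan2(M[1,1],M[0,1])),s['grip_width'])
print(ctrl.calibration('wrist'))
```

```text
0.5 [ 225.8699633  -473.89584161  231.23885627] [[ 0.903  0.43  -0.   ]
 [ 0.43  -0.903  0.   ]
 [-0.    -0.    -1.   ]] -64.51453163053282 1.0014694732511664
{'fx': 371.64829954431775, 'fy': 371.64829954431775, 'cx': 319.50021765695294, 'cy': 235.41302297605367, 'mount': array([[ 9.99379745e-04, -9.54814817e-01, -2.97199708e-01,
         7.58956487e+01],
       [ 9.99999137e-01,  1.20753838e-03, -5.16812941e-04,
         1.06075835e+00],
       [ 8.52340708e-04, -2.97198935e-01,  9.54815200e-01,
        -1.44028245e+02],
       [ 0.00000000e+00,  0.00000000e+00,  0.00000000e+00,
         1.00000000e+00]])}
```

>>> {"api": "send_rows", "payload": {"targets": [{"offset": [8, 4.5, 0], "spin": -0.1}, {"offset": [16, 9, 0], "spin": -0.2}, {"offset": [24, 13.5, -1], "spin": -0.3}, {"offset": [33.4, 18.7, -3], "spin": -0.38}, {"offset": [33.4, 18.7, -3], "spin": -0.38}, {"offset": [33.4, 18.7, -3], "spin": -0.38}, {"offset": [33.4, 18.7, -3], "spin": -0.38}, {"offset": [33.4, 18.7, -3], "spin": -0.38}], "grip": 1}}

```text
time_s: 1.17
eef_pos: [517.3, -310.2, 206.6]
ee_rot: [0.0, 0.999, 0.032, 0.0]
force: [-0.7, -0.4, -0.2]
grip_width: 1.0
grip_force: 0.0
```

>>> {"api": "send_rows", "payload": {"targets": [{"offset": [0, 0, 0], "spin": 0}, {"offset": [0, 0, 0], "spin": 0}, {"offset": [0, 0, 0], "spin": 0}, {"offset": [0, 0, 0], "spin": 0}]}}

```text
time_s: 1.5
eef_pos: [514.8, -312.6, 207.0]
ee_rot: [0.0, 0.999, 0.032, 0.0]
force: [-0.2, -0.1, -0.2]
grip_width: 1.003
grip_force: 0.0
```

>>> {"api": "send_rows", "payload": {"targets": [{"offset": [2.2, 1.3, -1], "spin": 0}, {"offset": [4.5, 2.6, -1], "spin": 0}, {"offset": [4.5, 2.6, -1], "spin": 0}, {"offset": [4.5, 2.6, -1], "spin": 0}, {"offset": [4.5, 2.6, -1], "spin": 0}]}}

```text
time_s: 1.92
eef_pos: [559.8, -286.6, 197.1]
ee_rot: [0.0, 0.999, 0.032, -0.0]
force: [-0.2, -0.5, 0.3]
grip_width: 1.001
grip_force: 0.0
```

```bash
cat >> h.py <<'E'
from scipy.spatial.transform import Rotation as R
def wcloud():
    s=ctrl.sense(); q=s['ee_rot']; M=R.from_quat([q[1],q[2],q[3],q[0]]).as_matrix()
    im,d=ctrl.capture('wrist'); c=ctrl.calibration('wrist')
    v,u=np.mgrid[:480,:640]; x=(u-c['cx'])/c['fx']; y=(v-c['cy'])/c['fy']; th=np.hypot(x,y)+1e-9
    k=np.tan(th)/th
    P=np.stack([x*k*d,y*k*d,d],-1); T=np.array(c['mount'])
    W=(P@T[:3,:3].T+T[:3,3])@M.T+np.array(s['eef_pos']); W[d==0]=np.nan
    return im,W,s
def rects(W,lo,hi,n=150):
    k,l,st,c=cv2.connectedComponentsWithStats(((W[...,2]>lo)&(W[...,2]<hi)).astype(np.uint8))
    for i in range(1,k):
        if st[i,4]>n:
            p=W[l==i]; (a,b),wh,t=cv2.minAreaRect(p[:,:2].astype(np.float32)); print(st[i],round(a,1),round(b,1),np.round(wh,1),round(t,1),np.median(p,0).round(1))
E
python3 - <<'E'
from h import *
im,W,s=wcloud(); print(s['eef_pos'],s['time_s']); rects(W,82,97)
cv2.imwrite('pics/w1.png',cv2.cvtColor(im,cv2.COLOR_RGB2BGR))
E
```

```text
[ 559.76424299 -286.64984034  197.07947257] 1.9167
[  46   81   45   72 1656] 642.8 -81.5 [21.  55.9] 64.1 [643.1 -84.1  91.2]
[ 297  192   43   78 3249] 559.9 -286.7 [56.  29.8] 4.2 [ 562.2 -286.6   91.3]
[ 101  260   55   66 2766] 496.1 -130.3 [56.8 41.4] 3.4 [ 499.6 -133.5   91.4]
```

View pics/w1.png

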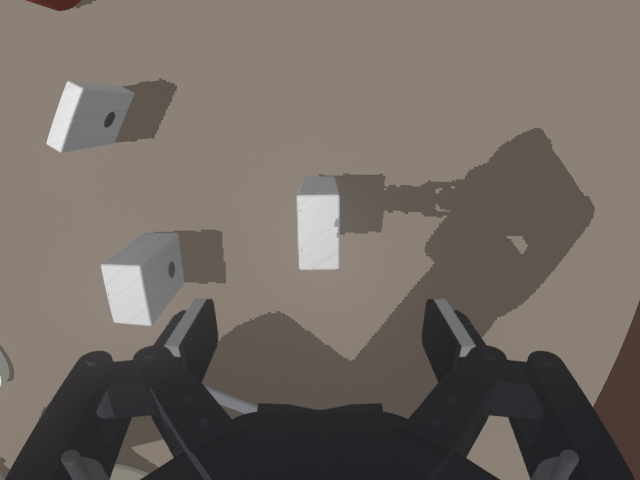

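The wrist view shows the 30 mm block centred between the fingers (pixels 297–340, 192–270), with 20 mm and 40 mm blocks to the left. I'll descend and grip.

>>> {"api": "send_rows", "payload": {"targets": [{"offset": [0, 0, -3], "spin": 0}, {"offset": [0, 0, -6], "spin": 0}, {"offset": [0, 0, -9], "spin": 0}, {"offset": [0, 0, -12], "spin": 0}, {"offset": [0, 0, -14.2], "spin": 0}, {"offset": [0, 0, -14.2], "spin": 0}, {"offset": [0, 0, -14.2], "spin": 0}, {"offset": [0, 0, -14.2], "spin": 0}]}}

```text
time_s: 2.63
eef_pos: [561.0, -286.7, 56.9]
ee_rot: [0.001, 0.999, 0.032, 0.001]
force: [0.2, 0.2, 0.2]
grip_width: 1.0
grip_force: 0.0
```

>>> {"api": "send_rows", "payload": {"targets": [{"offset": [0, 0, 0], "spin": 0}, {"offset": [0, 0, 0], "spin": 0}, {"offset": [0, 0, 0], "spin": 0}, {"offset": [0, 0, 0], "spin": 0}, {"offset": [0, 0, 0], "spin": 0}, {"offset": [0, 0, 0], "spin": 0}, {"offset": [0, 0, 0], "spin": 0}, {"offset": [0, 0, 0], "spin": 0}], "grip": 0, "squeeze": 45}}

```text
time_s: 3.3
eef_pos: [560.9, -285.9, 55.4]
ee_rot: [0.0, 0.999, 0.032, 0.0]
force: [-0.1, -0.6, 5.3]
grip_width: 0.344
grip_force: 46.1
```

>>> {"api": "send_rows", "payload": {"targets": [{"offset": [0, 0, 0], "spin": 0}, {"offset": [0, 0, 0], "spin": 0}, {"offset": [0, 0, 0], "spin": 0}, {"offset": [0, 0, 0], "spin": 0}]}}

```text
time_s: 3.63
eef_pos: [560.9, -285.8, 55.4]
ee_rot: [0.0, 0.999, 0.032, 0.0]
force: [-0.7, -0.2, 5.0]
grip_width: 0.343
grip_force: 46.1
```

>>> {"api": "send_rows", "payload": {"targets": [{"offset": [0, 0, 2], "spin": 0}, {"offset": [0, 0, 5], "spin": 0}, {"offset": [0, 0, 8], "spin": 0}, {"offset": [0, 0, 11], "spin": 0}, {"offset": [0, 0, 14.5], "spin": 0}, {"offset": [-0.5, 3, 14.5], "spin": -0.1}, {"offset": [-1, 6, 14.5], "spin": -0.2}, {"offset": [-1.5, 9, 14.5], "spin": -0.3}]}}

```text
time_s: 4.3
eef_pos: [544.8, -194.5, 199.0]
ee_rot: [-0.0, 0.993, -0.12, -0.001]
force: [0.5, 0.3, -4.2]
grip_width: 0.343
grip_force: 45.8
```

>>> {"api": "send_rows", "payload": {"targets": [{"offset": [-0.5, 4, 0], "spin": -0.1}, {"offset": [-1, 8, 0], "spin": -0.2}, {"offset": [-1.5, 12, 0], "spin": -0.24}, {"offset": [-2, 16, 0], "spin": -0.24}, {"offset": [-2.5, 20, 0], "spin": -0.24}, {"offset": [-3, 24, 0], "spin": -0.24}, {"offset": [-3.5, 28, 0], "spin": -0.24}, {"offset": [-4, 32, 0], "spin": -0.24}]}}

```text
time_s: 4.97
eef_pos: [504.5, 126.2, 199.0]
ee_rot: [0.0, 0.972, -0.235, -0.001]
force: [1.2, -0.6, -3.8]
grip_width: 0.347
grip_force: 45.7
```

>>> {"api": "send_rows", "payload": {"targets": [{"offset": [0, 0, 0], "spin": 0}, {"offset": [0, 0, 0], "spin": 0}, {"offset": [0, 0, 0], "spin": 0}]}}

```text
time_s: 5.22
eef_pos: [505.3, 124.1, 199.1]
ee_rot: [0.0, 0.972, -0.235, -0.001]
force: [0.5, 0.4, -4.0]
grip_width: 0.344
grip_force: 46.3
```

Run:
```python
from h import *
im,W,s=wcloud(); print(s['eef_pos'],s['time_s'],s['ee_rot'],s['grip_force'])
np.save('w2',W)
F=W.copy(); F[np.hypot(W[...,0]-520,W[...,1]-250)>70]=np.nan
rects(F,44,56,80); rects(F,20,35,80)
for r in ctrl.search_frame('wrist','fork')[:2]+ctrl.place_of('wrist','fork')[:2]: print(r)
cv2.imwrite('pics/w2.png',cv2.cvtColor(im,cv2.COLOR_RGB2BGR))
```

```text
[505.32582945 124.11476473 199.11909509] 5.2167 [ 3.44687570e-04  9.71955936e-01 -2.35161975e-01 -6.21000513e-04] 46.336387395858765
[205 231  19  70 768] 508.5 226.8 [13.  64.2] 65.1 [509.6 224.4  49.1]
[150 232  23  68 820] 531.4 273.5 [13.1 64.5] 63.7 [532.6 271.9  48.5]
[204 223  41  67 625] 506.4 217.5 [28.3 65. ] 72.3 [516.1 218.1  27.1]
[162 224  23  66 444] 529.3 267.1 [11.  64.6] 67.8 [532.6 262.2  27.5]
{'box': [129.2, 175.8, 272.3, 318.3], 'conf': 0.96}
{'uv': [201.3, 249.9], 'conf': 0.81}
```

View pics/w2.png

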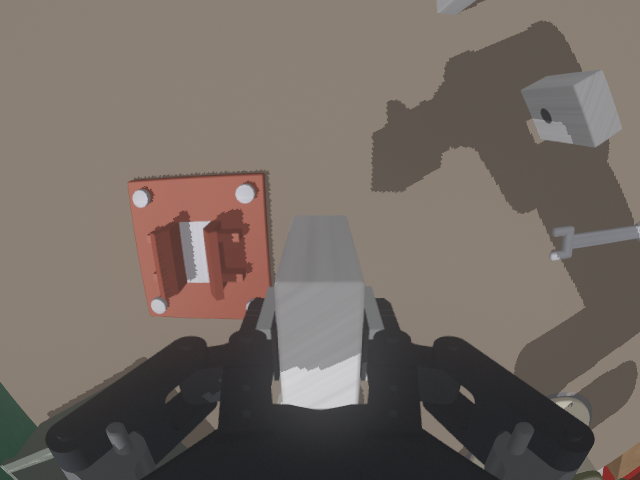

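Run:
```python
from h import *
for n in ('w2','top'):
    W=np.load(n+'.npy'); W[np.hypot(W[...,0]-520,W[...,1]-250)>112]=np.nan
    print(n); rects(W,6,16.5,200)
    for c in ((508.5,226.8),(531.4,273.5)):
        a=np.radians(64); d=W[...,:2]-c; y=d@[np.cos(a),np.sin(a)]; x=d@[np.sin(a),-np.cos(a)]
        m=(abs(y)<15)&(abs(x)<45)&(W[...,2]>44)&(W[...,2]<56); p=np.c_[x[m],y[m]]
        for f in (np.min,np.max):
            b=np.digitize(p[:,0],np.arange(-26,27,4)); e=np.array([[p[b==i,0].mean(),f(p[b==i,1])] for i in range(1,14)])
            print(c,f.__name__,np.degrees(np.polyfit(e[:,0],e[:,1],1)[0]).round(1),e[:,1].mean().round(1),p[:,0].min().round(1),p[:,0].max().round(1))
```

```text
w2
[  128   173   143   147 13595] 519.9 250.0 [140.6 151.6] 64.2 [530.7 238.9  11.6]
(508.5, 226.8) min 0.4 -6.0 -32.2 32.2
(508.5, 226.8) max 0.7 5.2 -32.2 32.2
(531.4, 273.5) min 0.2 -5.9 -32.2 32.3
(531.4, 273.5) max -0.4 5.9 -32.2 32.3
top
[ 126  215  105  106 4992] 519.8 249.7 [141.4 150.1] 63.9 [515.6 246.9  10.1]
(508.5, 226.8) min 0.6 -6.0 -31.5 31.8
(508.5, 226.8) max 0.5 3.6 -31.5 31.8
(531.4, 273.5) min -1.8 -5.5 -31.5 31.4
(531.4, 273.5) max 0.0 5.1 -31.5 31.4
```

>>> {"api": "send_rows", "payload": {"targets": [{"offset": [0.4, 3.5, 0], "spin": 0.02}, {"offset": [0.8, 7, 0], "spin": 0.02}, {"offset": [1.2, 10, 0], "spin": 0.02}, {"offset": [1.55, 12.55, 0], "spin": 0.02}, {"offset": [1.55, 12.55, -2.5], "spin": 0.02}, {"offset": [1.55, 12.55, -5], "spin": 0.02}, {"offset": [1.55, 12.55, -7], "spin": 0.02}, {"offset": [1.55, 12.55, -7], "spin": 0.02}]}}

```text
time_s: 6.03
eef_pos: [519.5, 248.4, 125.5]
ee_rot: [0.002, 0.974, -0.226, -0.004]
force: [-1.3, -0.5, -5.2]
grip_width: 0.344
grip_force: 47.1
```

>>> {"api": "send_rows", "payload": {"targets": [{"offset": [0, 0, 0], "spin": 0}, {"offset": [0, 0, 0], "spin": 0}, {"offset": [0, 0, 0], "spin": 0}]}}

```text
time_s: 6.28
eef_pos: [522.1, 249.7, 131.5]
ee_rot: [-0.001, 0.974, -0.226, 0.001]
force: [1.0, -0.6, -4.2]
grip_width: 0.347
grip_force: 47.1
```

Run:
```python
from h import *
im,W,s=wcloud(); print(s['eef_pos'],s['time_s'],s['ee_rot'],s['grip_force'])
for n in ('top','side'):
    im2,V=cloud(n); F=V.copy(); F[np.hypot(V[...,0]-520,V[...,1]-250)>70]=np.nan
    m=~np.isnan(F[...,0]); print(n,m.sum())
    cv2.imwrite('pics/%s3.png'%n,cv2.cvtColor(im2,cv2.COLOR_RGB2BGR))
a=cv2.imread('pics/side3.png')[90:230,200:400]
cv2.imwrite('pics/c3.png',np.hstack([cv2.resize(a,(400,280)),cv2.cvtColor(cv2.resize(im,(373,280)),cv2.COLOR_RGB2BGR)]))
```

```text
[522.07033878 249.65341452 131.4789989 ] 6.2833 [-6.64102187e-04  9.74130013e-01 -2.25983709e-01  1.28061987e-03] 47.111231088638306
top 12800
side 6972
```

View pics/c3.png

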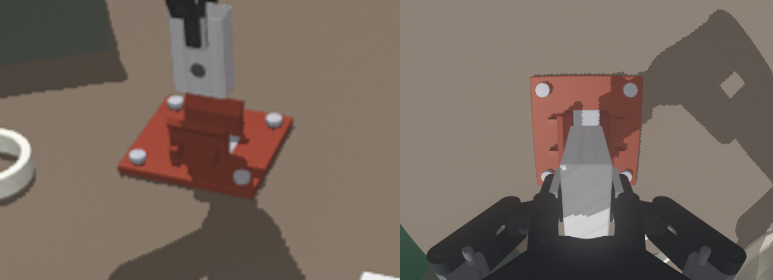

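The block hangs over the mouth, aligned with the cheeks in both views. I'll lower it gently, watching the force.

>>> {"api": "send_rows", "payload": {"targets": [{"offset": [0, 0, -1], "spin": 0}, {"offset": [0, 0, -2], "spin": 0}, {"offset": [0, 0, -2.8], "spin": 0}, {"offset": [0, 0, -3.2], "spin": 0}, {"offset": [0, 0, -3.5], "spin": 0}, {"offset": [0, 0, -3.5], "spin": 0}]}}

```text
time_s: 6.93
eef_pos: [520.8, 249.8, 93.9]
ee_rot: [0.0, 0.974, -0.226, -0.001]
force: [-0.1, -0.0, -2.4]
grip_width: 0.344
grip_force: 47.3
```

>>> {"api": "send_rows", "payload": {"targets": [{"offset": [0, 0, -0.2], "spin": 0}, {"offset": [0, 0, -0.4], "spin": 0}, {"offset": [0, 0, -0.6], "spin": 0}, {"offset": [0, 0, -0.8], "spin": 0}, {"offset": [0, 0, -0.8], "spin": 0}, {"offset": [0, 0, -0.8], "spin": 0}]}}

```text
time_s: 7.43
eef_pos: [521.1, 249.8, 86.7]
ee_rot: [0.0, 0.974, -0.226, -0.0]
force: [-0.6, 0.9, -3.9]
grip_width: 0.345
grip_force: 47.3
```

>>> {"api": "send_rows", "payload": {"targets": [{"offset": [0, 0, -0.4], "spin": 0}, {"offset": [0, 0, -0.8], "spin": 0}, {"offset": [0, 0, -1.2], "spin": 0}, {"offset": [0, 0, -1.6], "spin": 0}, {"offset": [0, 0, -1.9], "spin": 0}, {"offset": [0, 0, -1.9], "spin": 0}, {"offset": [0, 0, -1.9], "spin": 0}]}}

```text
time_s: 8.02
eef_pos: [521.1, 249.8, 67.6]
ee_rot: [0.0, 0.974, -0.226, -0.0]
force: [0.6, -0.2, -4.0]
grip_width: 0.342
grip_force: 47.3
```

>>> {"api": "send_rows", "payload": {"targets": [{"offset": [0, 0, -0.1], "spin": 0}, {"offset": [0, 0, -0.2], "spin": 0}, {"offset": [0, 0, -0.25], "spin": 0}, {"offset": [0, 0, -0.25], "spin": 0}, {"offset": [0, 0, -0.25], "spin": 0}]}}

```text
time_s: 8.43
eef_pos: [521.2, 249.9, 65.4]
ee_rot: [-0.0, 0.974, -0.226, 0.0]
force: [-0.1, -0.1, -2.7]
grip_width: 0.345
grip_force: 47.3
```

>>> {"api": "send_rows", "payload": {"targets": [{"offset": [0, 0, -0.05], "spin": 0}, {"offset": [0, 0, -0.05], "spin": 0}, {"offset": [0, 0, -0.05], "spin": 0}, {"offset": [0, 0, -0.05], "spin": 0}, {"offset": [0, 0, -0.05], "spin": 0}, {"offset": [0, 0, -0.05], "spin": 0}], "grip": 0.7}}

```text
time_s: 8.93
eef_pos: [521.2, 249.9, 64.9]
ee_rot: [-0.0, 0.974, -0.226, 0.0]
force: [0.3, -0.6, -1.0]
grip_width: 0.697
grip_force: 0.0
```

>>> {"api": "send_rows", "payload": {"targets": [{"offset": [0, 0, 0], "spin": 0}, {"offset": [0, 0, 2], "spin": 0}, {"offset": [0, 0, 5], "spin": 0}, {"offset": [0, 0, 8], "spin": 0}, {"offset": [0, 0, 11], "spin": 0}, {"offset": [0, 0, 14], "spin": 0}, {"offset": [0, -4, 14], "spin": 0}, {"offset": [0, -8, 14], "spin": 0}]}}

```text
time_s: 9.6
eef_pos: [521.4, 170.1, 206.5]
ee_rot: [-0.001, 0.975, -0.224, 0.002]
force: [0.6, -0.9, -1.1]
grip_width: 0.699
grip_force: 0.0
```

>>> {"api": "send_rows", "payload": {"targets": [{"offset": [0, -4, 0], "spin": 0}, {"offset": [0, -4, 0], "spin": 0}, {"offset": [0, -4, 0], "spin": 0}, {"offset": [0, -4, 0], "spin": 0}]}}

```text
time_s: 9.93
eef_pos: [521.1, 130.2, 204.9]
ee_rot: [-0.0, 0.974, -0.226, 0.0]
force: [0.4, 0.1, -0.3]
grip_width: 0.698
grip_force: 0.0
```

Run:
```python
from h import *
im,W,s=wcloud(); print(s['eef_pos'],s['time_s'],s['force'],s['grip_width']); rects(W,80,115)
T,V=cloud('top'); rects(V,82,110)
S,_=cloud('side')
cv2.imwrite('pics/c4.png',cv2.cvtColor(np.hstack([cv2.resize(S,(400,300)),cv2.resize(im,(400,300))]),cv2.COLOR_RGB2BGR))
```

```text
[521.14916838 130.17091973 204.86744906] 9.9333 [ 0.35650511  0.10196619 -0.28136138] 0.6976490564657915
[483   0  30  13 305] 620.7 -69.3 [21.   8.3] 66.5 [620.5 -67.8  90.1]
[ 574   91   53   76 2465] 496.5 -129.3 [56.6 42.5] 4.3 [ 498.4 -124.    90.9]
[ 161  257   49   73 2846] 520.5 248.8 [30.7 56.4] 64.6 [524.8 243.8 101.2]
[132 458  23  22 265] 342.5 457.4 [32.8 11.9] 1.9 [345.4 460.   93. ]
[299  90  32  31 741] 795.2 -3.5 [54.4 55.1] 89.9 [795.1  -2.8  85.1]
[348 173  24  34 389] 642.4 -80.4 [20.2 56.2] 64.8 [642.3 -80.8  90. ]
[377 258  27  35 819] 495.6 -129.6 [56.1 40.4] 3.9 [ 495.5 -129.2   90.1]
[149 263  27  18 317] 508.8 254.9 [31.7 31.2] 65.4 [505.3 251.2  99.4]
[ 32 314  11 166 627] 298.6 452.8 [268.2  13.9] 5.1 [292.2 451.7 101.5]
```

View pics/c4.png

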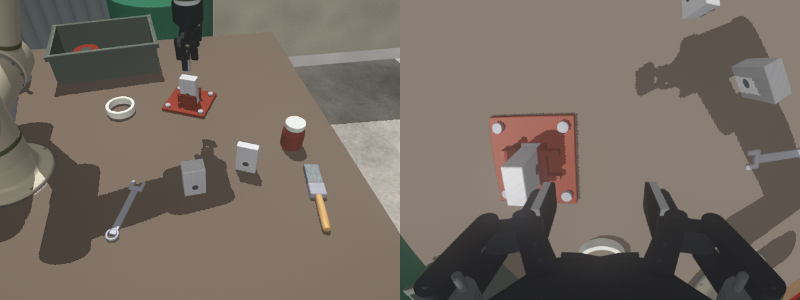

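The spacer is seated: its top is at about 100 mm, centred at (520.5, 248.8) and square to the fork. The other two blocks haven't moved and stand upright, and the gripper is clear.

```bash
python3 -c "
from rig import ctrl
print(ctrl.finish_job())"
```

```text
the job is handed in; nothing more can be done
None
```

The 30 mm spacer is upright on the base plate in the fork gap, within about 2 mm of centre; the other two blocks are still standing untouched on the bench, and the job is handed in (about 10 s of the 38 s used; the hand-in gave no verdict).

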